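Third hand for an egg-cup rack

TASK

Take the ash egg-cup rack by its upright grip, lay it flat on the deck of the low black shelf section and slide it nose first between the side rails and under the crossbar until it meets the orange-faced sprung stop. Press it squarely against the stop with a steady push of about 10 N (between 6 and 15, and never more than 20) for three seconds, as a third hand while I screw it down from below; finish while still holding it pressed like that, do not let go or back off. Leave the jar and the two egg cups where they stand.

Things in the scene. Friction and masses are not known exactly. Their poses are not given: they have to be found in the camera images.
- rack: Loose egg-cup rack in natural ash, 0.2 to 0.4 kg: board 180 (x) x 70 (y) x 20 (z) mm with two 38 mm holes in its front half and an upright grip block near its rear end. Origin: centre of the board's underside; x points along the board to the nose (the end with the holes), z up. It starts flat on the work surface, left or right of the shelf section.
- rack_grip (a point): Centre of the rack's upright grip block, at rack x = -50, y = 0, z = 48 mm; rack axes. The block is 40 (x) x 22 (y) mm and stands from z = 20 (board top) to 68 mm. Pinch its 22 mm width from above.
- rack_nose (a point): Middle of the rack's flat front end face, at rack x = +90, z = 10 mm; rack axes.
- shelf: Low black and graphite metal shelf section, fixed, yaw varies. Origin: on the work surface, mid-width; x points inward, from its open front to its back. Deck 130 mm wide, from x = -135 to 145, top at z = 8 mm. Side rails up to z = 28 mm: parallel from x = -15 to 140, 82 mm between inner faces; in front of that they flare out to 113 mm at x = -60. Back lip at x = 139 to 145, up to z = 53 mm.
- crossbar (a point): Centre of the underside of the aluminium crossbar that bridges the rails, at shelf x = 50, z = 53 mm; shelf axes. The bar runs from shelf x = 30 to 70 mm, is 114 mm wide and 6 mm thick; nothing else is overhead.
- stop_face (a point): On the orange front face of the sprung stop, mid-width, 18 mm above the work surface; shelf axes; at shelf x = 100 mm when unpressed, moves with the stop. The face is 70 mm wide, from z = 10 to 40 mm.
- stop (a joint): How far the sprung stop has been pushed back along shelf +x, in m: 0 free, 0.022 at its end. The spring gives 1 N per mm (10 N at 0.010), without preload; let go, it pushes the rack back out.
- jar: Glass storage jar with a clip lid, 98 mm across, 133 mm tall, loose, on the other side of the shelf section from the rack; origin under its centre. Leave alone.
- egg_cup1: Ash egg cup, 50 mm across, 62 mm tall, loose, left of the shelf section's back; origin under its centre. Leave alone.
- egg_cup2: Ash egg cup as the other, right of the shelf section's back. Leave alone.

How it is judged:
On the way, in this order (a step that is already met when the one before it is completed fails the run):
1. the rack lies low between the side rails with its nose under the crossbar, not yet at the stop (z of rack in the frame of shelf below 0.014 m and angle between the x axis of rack and the x axis of shelf, either way round below 0.12 rad and y of rack_nose in the frame of shelf between -0.012 and 0.012 m and x of rack_nose in the frame of shelf between 0.035 and 0.098 m), for 0.05 s.
2. the rack is pressed squarely against the stop with 6 to 15 N for 2 s on end (z of rack in the frame of shelf below 0.014 m and angle between the x axis of rack and the x axis of shelf, either way round below 0.12 rad and y of rack_nose in the frame of shelf between -0.012 and 0.012 m and contact force between rack and stop between 6 and 15 N and x of rack_nose in the frame of shelf above 0.1 m and x of rack_grip in the frame of shelf below 0 m and angle between rack's own z axis and vertical below 0.08 rad and contact force between the fingers and rack above 2 N), for 2 s.
At the end, for the whole second after the job is handed in: The fingers still hold the rack pressed against the sprung stop with 6 to 15 N, at rest, flat on the deck (underside within 6 mm of it, tilt under 0.08 rad), between the rails under the crossbar, nose within 12 mm of the middle and within 0.12 rad of square (all of step 2 and linear speed of rack below 0.01 m/s); the arm keeps its last pose, push and grip.
It fails at once if the rack is pressed against the stop with more than 20 N (contact force between rack and stop above 20 N).
It fails at once if jar or egg cup moved by more than 25 mm, or jar or egg cup tipped (distance of any of jar, egg_cup1, egg_cup2 from where it was at the start of the episode above 0.025 m or angle between any of jar, egg_cup1, egg_cup2's own z axis and vertical above 0.3 rad).
It also fails if it takes over 54 s, if anything falls off the work surface, if the arm or the gripper's body presses on something with over 40 N, if the wrist force passes 120 N, or if a joint passes its speed limit or range.

ROBOT

A 7-joint arm with a two-finger parallel gripper is mounted at the origin on the work surface. World frame = base frame: x ahead of the robot, y to its left, z up, the work surface at z = 0. Lengths are in m, angles in rad, forces in N, time in s.
With the tool pointing down it reaches from about 0.425 to 0.925 m from the base axis. Payload 6.8 kg.
Tool frame: the origin (TCP) lies on the front face of the gripper's body, between the roots of the fingers; the fingertips stand 73 mm ahead of it and the grasp point (between the pads) lies 54 mm ahead of it (env.nose_length is the distance from the TCP to the fingertips, in m); z points along the fingers, y is the direction in which the jaws open and shut (so a half turn about z gives the same grasp; the last joint's range is limited). The gripper opens to 85 mm and grips with 20 to 120 N. Pads are 22 mm wide; open, the fingers measure 114 mm over their backs; the gripper's body (76 mm by 85 mm) begins 54 mm behind the grasp point. The pads swing forward as they close: fully open they stand 13 mm farther back than shut.
Start: joints at [-1.44, 0.477, 0.022, 1.555, -0.011, 1.109, -0.083], TCP at [0.16, 0.656, 0.304] pointing down, gripper open.
Joint ranges: [-2.96, 2.96], [-0.34, 2.1], [-1.41, 1.46], [0.24, 2.44], [-1.37, 4.51], [0.17, 1.92], [-2.96, 2.96]. Speed limits (rad/s): [2.39, 2.39, 3.14, 3.14, 3.14, 3.14, 3.14].

INTERFACE

Orientations are given as a unit quaternion [w, x, y, z].
In Python, from cell import env, kin, camera, calibration, job gives the robot as it stands. The module is installed in compiled form; this text tells all that it offers. Calls block until the motion is done:
- env.reach(position, orientation): joint-space move of the TCP to a pose.
- env.movel(position, velocity=0.15, rot=None, stop_force=None): straight line of the TCP; rot=None keeps the orientation; velocity is the mean speed in m/s. With stop_force (N) it stops when the force on the tool has changed by that much, and returns True; else False.
- env.goto_joints(angles): joint-space move.
- env.grip(opening, f_grip=None): finger opening in m; f_grip is the grip in N (None keeps the last); returns when the fingers have stopped.
- env.dwell(seconds).
- kin.inverse_kinematics(position, orientation): joint angles nearest the present ones, or None.
- env.get_state(): the state.
- camera(name): name is "side" or "top" or "wrist"; returns (picture, depth): 384x512x3 uint8, blue, green, red; 384x512 float32, m along the optical axis (not along the pixel's ray), 0 where there is no reading.
- calibration(name): a dict with "fx", "fy", "cx", "cy" (pixels), "rvec" (rotation vector, rad) and "tvec" (3), from world to camera coordinates, as OpenCV has them. Camera axes: x right, y down, z forward; pixel columns grow to the right and rows downward; lengths in m; the calibration is good to about 2 mm. A picture is of the moment at which its call begins: read the wrist's pose just before it. calibration takes no time and is no camera call; for the wrist camera it gives the pose at the moment of the call.
A pose or a line that the arm cannot do raises env.PlanningError and nothing moves.
- job.job_done(): hands the job in, once; it reports no verdict.
The state is a dict: "time": time; "qpos": joint angles; "joint_velocities": joint speeds; "joint_torque": joint torques, N m; "tcp_pos": TCP position; "orientation": TCP orientation; "force": force on the tool from outside, world axes, zero at the start; "torque": the same for the moment, N m; "opening": finger opening in m.
Only numpy, scipy, OpenCV 4.12 (cv2) and the standard library are available. Lean on these libraries where they do the work, as an engineer would, in place of code of your own. Each camera call takes 0.05 s, during which the arm holds its last target.

## Working session

There is one attempt and no reset: what is moved stays moved. The work goes in short steps, each a Python script; the robot and the scene stay as the last script left them, time stands still between calls to the robot, and variables do not carry over. Pictures are saved under pics/ and viewed, and the job is handed in when it is done.

```bash
mkdir -p pics; ls; python3 - <<'E'
from cell import env,camera,calibration
import cv2,numpy as np
s=env.get_state();print(s['time'],s['tcp_pos'],s['orientation'],s['opening'])
for n in ['top','side']:
    p,d=camera(n);cv2.imwrite(f'pics/{n}0.png',p);np.save(f'{n}0.npy',d)
    print(n,calibration(n))
E
```

```text
pics
0.0 [0.1595548 0.6554008 0.302941 ] [-5.43503272e-05  1.19124764e-01  9.92878883e-01 -9.00495256e-04] 0.08527410520493071
top {'fx': 486.16966584172775, 'fy': 486.16966584172775, 'cx': 255.8338105267264, 'cy': 192.36031053007082, 'rvec': array([ 2.15996743, -2.16141977,  0.09930253]), 'tvec': array([0.01330374, 0.60940527, 1.07153123])}
side {'fx': 363.8129122944887, 'fy': 363.8129122944887, 'cx': 262.8928751142484, 'cy': 191.78603872928431, 'rvec': array([ 2.2673798 , -0.82778921,  0.31862584]), 'tvec': array([-0.43402251,  0.35238003,  0.78586089])}
```

View pics/top0.png

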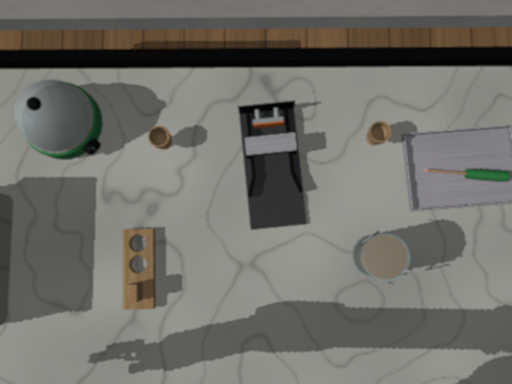

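View pics/side0.png

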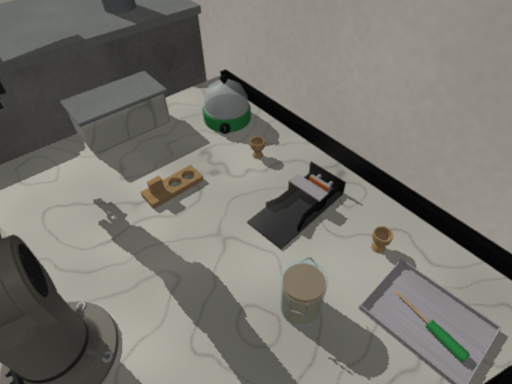

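The top view shows the rack at pixel (139,268) with its nose up. The shelf is at (272,165), opening downward, with its orange stop at (268,122). The jar is at (382,256), and the cups are at (160,137) and (380,132). Next I'll measure them.

```bash
cat > h.py <<'E'
import cv2,numpy as np
def RT(c): return cv2.Rodrigues(np.array(c['rvec']))[0],np.array(c['tvec'])
def plane(c,uv,z):
    R,t=RT(c); uv=np.atleast_2d(uv).astype(float)
    r=np.c_[(uv[:,0]-c['cx'])/c['fx'],(uv[:,1]-c['cy'])/c['fy'],np.ones(len(uv))]@R
    o=-R.T@t
    return o+r*((z-o[2])/r[:,2])[:,None]
def cloud(c,d):
    R,t=RT(c); v,u=np.mgrid[:d.shape[0],:d.shape[1]]
    P=np.stack([(u-c['cx'])/c['fx']*d,(v-c['cy'])/c['fy']*d,d],-1)
    return (P-t)@R
def proj(c,P):
    return cv2.projectPoints(np.atleast_2d(P).astype(float),np.array(c['rvec']),np.array(c['tvec']),np.array([[c['fx'],0,c['cx']],[0,c['fy'],c['cy']],[0,0,1.]]),None)[0][:,0]
E
python3 - <<'E'
from h import *
from cell import calibration
c=calibration('top');p=cv2.imread('pics/top0.png');d=np.load('top0.npy')
W=cloud(c,d)
print('table z',np.median(W[300:340,10:100,2]))
hsv=cv2.cvtColor(p,cv2.COLOR_BGR2HSV)
print(hsv[300,130],hsv[268,150],hsv[290,133],hsv[122,268])
m=cv2.inRange(hsv,(5,80,30),(25,255,255)); mm=np.zeros_like(m); mm[220:315,115:165]=m[220:315,115:165]
cn=max(cv2.findContours(mm,0,1)[0],key=cv2.contourArea)
print('rack rect',cv2.minAreaRect(cn),cv2.boxPoints(cv2.minAreaRect(cn)).tolist())
b=cv2.boxPoints(cv2.minAreaRect(cn));print(plane(c,b,0.02).round(4))
sel=(mm>0)&(W[...,2]>.05); print('grip top',sel.sum(),W[sel].mean(0).round(4),np.ptp(W[sel],axis=0), 'z',np.median(W[sel][:,2]))
v=hsv[...,2]; dk=cv2.inRange(v,0,45); k=np.zeros_like(dk); k[100:230,235:312]=dk[100:230,235:312]
cv2.imwrite('pics/crop.png',np.hstack([cv2.resize(p[90:240,225:325],None,fx=4,fy=4,interpolation=2),cv2.resize(p[215:320,105:175],(400,600),interpolation=2)]))
for z0,z1,n in [(.003,.014,'deck'),(.024,.032,'rail'),(.055,.064,'bar'),(.045,.053,'lip')]:
    s=np.zeros(m.shape,bool); s[90:235,235:312]=True; s&=(W[...,2]>z0)&(W[...,2]<z1)&(v<(200 if n=='bar' else 60)); 
    print(n,s.sum(),cv2.minAreaRect((W[s][:,:2]*1000).astype(np.float32)),np.median(W[s][:,2]))
E
```

```text
table z 0.00033666259538651575
[ 17 105 134] [ 17 105 129] [ 17 107 136] [ 10 102 145]
rack rect ((138.5, 268.5), (79.0, 31.0), 90.0) [[123.0, 229.0], [154.0, 229.0], [154.0, 308.0], [123.0, 308.0]]
[[0.5269 0.3168 0.02  ]
 [0.5269 0.2457 0.02  ]
 [0.3499 0.2418 0.02  ]
 [0.3498 0.3116 0.02  ]]
grip top 232 [0.3912 0.2701 0.0988] [0.12480682 0.29346439 1.07955459] z 0.06762950930244363
deck 4224 ((671.1072387695312, -26.007484436035156), (272.21319580078125, 126.94026947021484), 5.783660411834717) 0.008395666316162436
rail 499 ((707.0923461914062, -21.342674255371094), (200.65074157714844, 123.92683410644531), 5.631105422973633) 0.028435505244094286
bar 907 ((753.0719604492188, -12.328750610351562), (115.23741149902344, 119.61009979248047), 6.352529525756836) 0.05934587148587912
lip 99 ((784.3132934570312, -37.029205322265625), (156.56251525878906, 86.52183532714844), 51.41400146484375) 0.050316777643591104
```

View pics/crop.png

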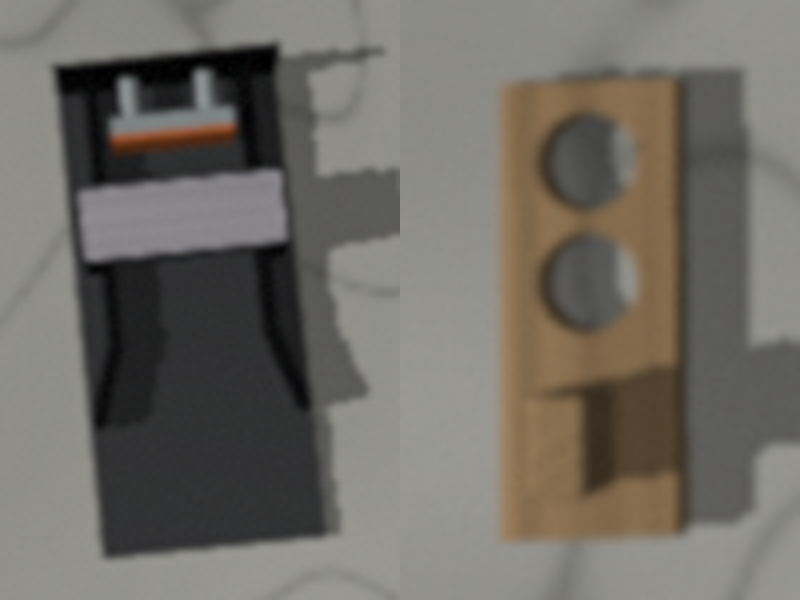

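```bash
python3 - <<'E'
from h import *
from cell import calibration
c=calibration('top');p=cv2.imread('pics/top0.png');d=np.load('top0.npy')
W=cloud(c,d);hsv=cv2.cvtColor(p,cv2.COLOR_BGR2HSV);v=hsv[...,2]
Z=W[...,2]
s=np.zeros(Z.shape,bool);s[275:312,120:160]=True;s&=(Z>.06)&(Z<.075)
P=W[s];print('grip',len(P),P.mean(0).round(4),cv2.minAreaRect((P[:,:2]*1000).astype(np.float32)))
# rack long edges: side fit from wood mask columns
m=cv2.inRange(hsv,(10,70,20),(25,255,255))
L=[];R=[]
for r in range(235,303):
    x=np.where(m[r,110:170])[0]+110; L.append((x.min(),r));R.append((x.max()+1,r))
for n,q,z in(('L',L,.0),('L20',L,.02),('R20',R,.02)):
    w=plane(c,np.array(q),z);f=np.polyfit(w[:,0],w[:,1],1);print(n,f, np.polyval(f,.44))
# bar
s=np.zeros(Z.shape,np.uint8);s[120:165,235:305]=((v>85)&(Z>.05)&(Z<.066))[120:165,235:305]
s=cv2.morphologyEx(s,cv2.MORPH_OPEN,np.ones((7,7)))
cn=max(cv2.findContours(s,0,1)[0],key=cv2.contourArea);w=plane(c,cn[:,0],.059)
bar=cv2.minAreaRect((w[:,:2]*1000).astype(np.float32));print('bar',bar)
# orange
o=cv2.inRange(hsv,(0,140,60),(15,255,255));o[:100]=0;o[135:]=0;o[:,:240]=0;o[:,300:]=0
ys,xs=np.nonzero(o);w=plane(c,np.c_[xs,ys],.03);print('orange',len(xs),w.mean(0).round(4),cv2.minAreaRect((w[:,:2]*1000).astype(np.float32)))
# deck edges from dark mask
dk=(v<75)&(Z<.03)
Lp=[];Rp=[];F=[]
g=cv2.cvtColor(p,cv2.COLOR_BGR2GRAY).astype(int)
for r in range(196,222):
    x=np.arange(235,315);row=g[r,235:315];gr=np.diff(row)
    Lp.append((235+np.argmin(gr[:30])+1,r))
for u in range(256,302):
    col=g[212:240,u];F.append((u,212+np.argmax(np.diff(col))+1))
w=plane(c,np.array(Lp),.008);fl=np.polyfit(w[:,0],w[:,1],1);print('left edge',fl)
w=plane(c,np.array(F),.008);ff=np.polyfit(w[:,1],w[:,0],1);print('front',ff)
w=plane(c,[(252,226),(305.5,223.5),(282,138)],.008);print('corners approx',w.round(4))
E
```

```text
grip 202 [0.3878 0.2795 0.0678] ((387.5979919433594, 279.4725646972656), (38.61492919921875, 23.569913864135742), 0.2991039752960205)
L [0.02894377 0.30724711] 0.3199823692058484
L20 [0.02894377 0.30151739] 0.314252646919562
R20 [0.03279407 0.22811889] 0.24254827898106446
bar ((716.530029296875, -19.078067779541016), (39.835044860839844, 113.58738708496094), 5.64108419418335)
orange 114 [ 0.7671 -0.0141  0.03  ] ((766.9404296875, -14.255207061767578), (8.673720359802246, 71.90399169921875), 5.636341094970703)
left edge [ 0.09981122 -0.02830548]
front [-0.09523964  0.52872262]
corners approx [[ 0.5341  0.0221  0.008 ]
 [ 0.5397 -0.1011  0.008 ]
 [ 0.7402 -0.0482  0.008 ]]
```

```bash
cat >> h.py <<'E'
def q(psi): return np.array([0,-np.sin(psi/2),np.cos(psi/2),0.])
SO=np.array([.6667,-.0240]);SY=.0985
def sw(x,y,z):
    return np.array([SO[0]+x*np.cos(SY)-y*np.sin(SY),SO[1]+x*np.sin(SY)+y*np.cos(SY),z])
E
python3 - <<'E'
from h import *
from cell import env,camera,calibration
g=np.array([.388,.278]);ps=.029
env.reach([*g,.20],q(ps))
env.movel([*g,.100],velocity=.1,stop_force=15)
print(env.get_state()['tcp_pos'])
env.grip(.0,f_grip=90)
s=env.get_state();print(s['time'],s['tcp_pos'],s['opening'],s['force'],s['qpos'])
p,d=camera('wrist');cv2.imwrite('pics/w1.png',p)
p,d=camera('side');cv2.imwrite('pics/s1.png',p)
E
```

```text
[0.38830921 0.27827345 0.10047406]
3.5167 [0.38821559 0.27828992 0.10037474] 0.020971729411242035 [-0.26832297  0.13260293  5.92273786] [-0.83429714  0.47515219  0.09933304  2.17394003 -0.09575982  0.49566715
  0.93825739]
```

View pics/s1.png

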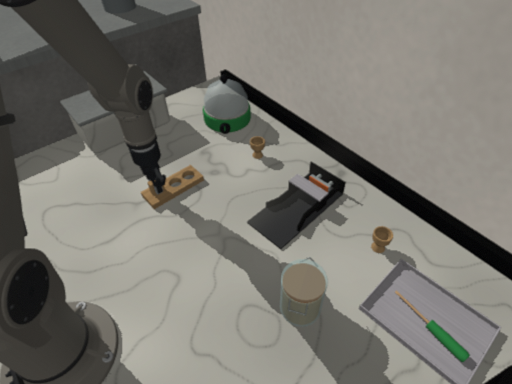

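View pics/w1.png

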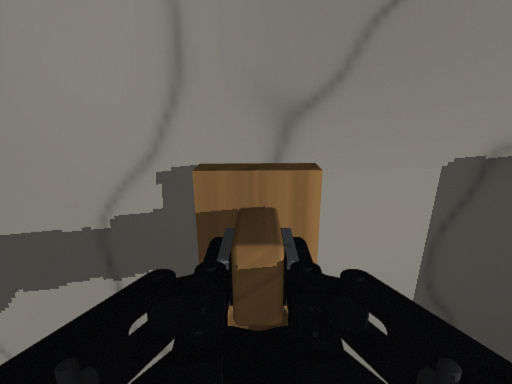

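The side view shows the fingers on the grip block at (157,185), with nothing else disturbed. The wrist view shows the pads square on the block at (260,260). Next I'll lift the rack and carry it to the shelf front.

```bash
python3 - <<'E'
from h import *
from cell import env,camera,calibration
s=env.get_state()
env.movel([*s['tcp_pos'][:2],.20],velocity=.1)
s=env.get_state();print(s['time'],s['opening'],s['force'])
t=sw(-.185,0,.20)
env.movel(t,velocity=.15,rot=q(SY))
env.movel([*t[:2],.125],velocity=.1)
env.dwell(.3)
s=env.get_state();print(s['time'],s['tcp_pos'],s['orientation'],s['force'],s['opening'])
p,d=camera('top');cv2.imwrite('pics/t2.png',cv2.resize(p[60:320,180:380],None,fx=3,fy=3,interpolation=2)[:600])
np.save('t2.npy',d);cv2.imwrite('pics/t2raw.png',p)
p,d=camera('side');cv2.imwrite('pics/s2.png',cv2.resize(p[120:300,200:400],None,fx=3,fy=3,interpolation=2))
E
```

```text
4.7667 0.02101477818047133 [-0.31108969  0.50846337 -1.46674509]
8.3417 [ 0.48284215 -0.04216135  0.12540342] [ 4.30345199e-04 -4.92470722e-02  9.98786534e-01  2.84589344e-05] [ 0.09892298  0.04227913 -2.10662008] 0.02065494335206596
```

View pics/t2.png

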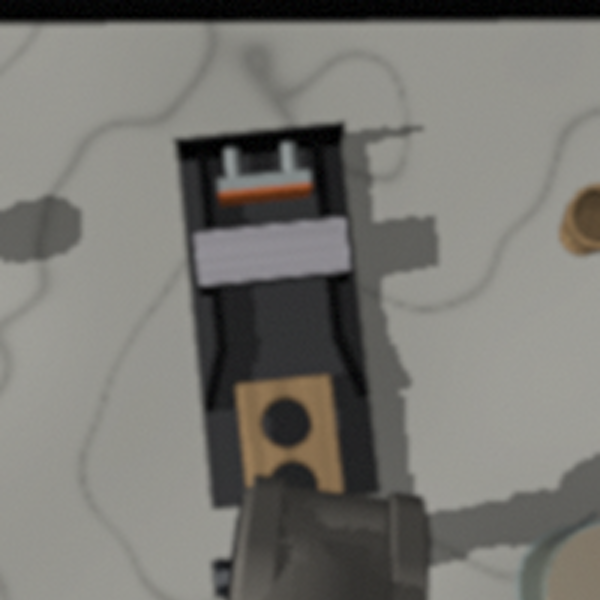

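View pics/s2.png

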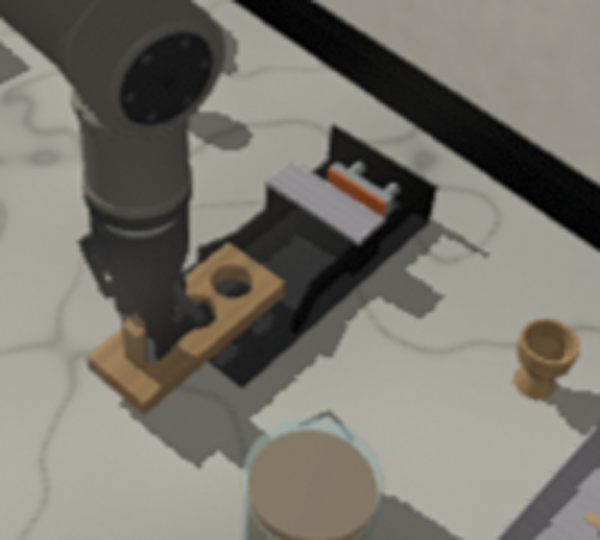

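The rack hovers over the deck, with its nose edge at crop y≈380, midway between the flared rails. I'll measure the nose offset and tilt.

```bash
cat >> h.py <<'E'
def rackmeas(c,p,d,zr,verbose=True,rows=None):
    hsv=cv2.cvtColor(p,cv2.COLOR_BGR2HSV);W=cloud(c,d)
    m=cv2.inRange(hsv,(10,70,20),(25,255,255));k=np.zeros_like(m);k[100:228,235:312]=m[100:228,235:312]
    k=k&(255*(np.abs(W[...,2]-zr)<.012)).astype(np.uint8)
    L,R=[],[]
    for r in range(100,228):
        x=np.where(k[r])[0]
        if len(x)>20 : L.append((x.min()-.5,r));R.append((x.max()+.5,r))
    Rm=np.array([[np.cos(SY),np.sin(SY)],[-np.sin(SY),np.cos(SY)]])
    to=lambda uv:(plane(c,np.array(uv),zr)[:,:2]-SO)@Rm.T
    l,r=to(L)[4:],to(R)[4:]
    fl,fr=np.polyfit(l[:,0],l[:,1],1),np.polyfit(r[:,0],r[:,1],1)
    P=W[k>0];A=np.c_[(P[:,:2]-SO)@Rm.T,np.ones(len(P))]
    pl=np.linalg.lstsq(A,P[:,2],rcond=None)[0]
    nx=A[:,0].max()
    print('slopes',fl[0],fr[0],'mid y at nose',(np.polyval(fl,nx)+np.polyval(fr,nx))/2,'width',np.polyval(fl,nx)-np.polyval(fr,nx),'nose x',np.percentile(A[:,0],99.5),nx,'plane',pl)
E
python3 - <<'E'
from h import *
from cell import calibration
rackmeas(calibration('top'),cv2.imread('pics/t2raw.png'),np.load('t2.npy'),.045)
E
```

```text
slopes -0.004973616973765647 0.019907974647922586 mid y at nose 0.0028312476733299927 width 0.06495949376749552 nose x 0.10427190993601061 0.10575423314680756 plane [-0.02876629  0.00289712  0.0428612 ]
```

```bash
sed -i 's/k\[100:228,235:312\]=m\[100:228,235:312\]/k[r0:r1,235:312]=m[r0:r1,235:312]/; s/rows=None/r0=165,r1=222/' h.py
python3 - <<'E'
from h import *
from cell import calibration
rackmeas(calibration('top'),cv2.imread('pics/t2raw.png'),np.load('t2.npy'),.045)
E
```

```text
slopes -0.002845852459634739 0.0238095554624297 mid y at nose 0.0018807792368044154 width 0.0685776847055317 nose x -0.045077759294678894 -0.04449125050500525 plane [-0.00401524 -0.00098705  0.04497164]
```

```bash
python3 - <<'E'
from h import *
from cell import env,camera,calibration
t=sw(-.185,-.0012,.125); 
env.movel(t,velocity=.05)
f0=env.get_state()['force']
r=env.movel([*t[:2],.1065],velocity=.02,stop_force=3)
s=env.get_state();print(r,s['time'],s['tcp_pos'],s['force']-f0)
z=s['tcp_pos'][2]
r=env.movel(sw(-.11,-.0012,z),velocity=.04,stop_force=6)
s=env.get_state();print(r,s['time'],s['tcp_pos'],s['force']-f0)
if not r:
    r=env.movel(sw(-.075,-.0012,z),velocity=.04,stop_force=6)
    s=env.get_state();print(r,s['time'],s['tcp_pos'],s['force']-f0,s['torque'],s['opening'])
np.save('f0.npy',f0)
p,d=camera('top');cv2.imwrite('pics/t3raw.png',p);np.save('t3.npy',d)
cv2.imwrite('pics/t3.png',cv2.resize(p[60:260,180:380],None,fx=3,fy=3,interpolation=2))
rackmeas(calibration('top'),p,d,.028,r0=157,r1=200)
E
```

```text
True 9.475 [ 0.48253761 -0.04336948  0.1082769 ] [-1.23711656  0.03186856  6.90587617]
True 9.7833 [ 0.48261831 -0.04342003  0.10833929] [-1.24922338  0.70039075  7.98771309]
slopes 0.38608056385309936 -0.10613190532685066 mid y at nose 0.00195990363019808 width 0.07499928370207944 nose x -0.045422133052031875 -0.04533917612147586 plane [-0.00271867 -0.00807619  0.0281024 ]
```

View pics/t3.png

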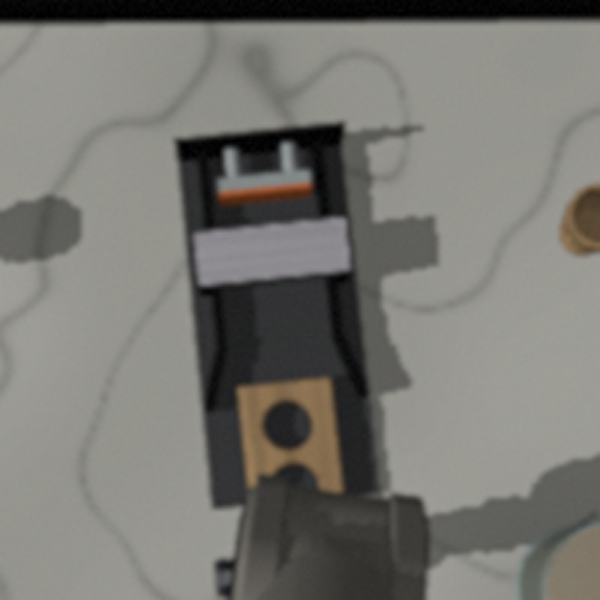

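The rack is down on the deck, with its nose at shelf x≈-0.045. The slide stopped straight away because of the contact load, so I'll unload about 0.7 mm and slide again.

```bash
python3 - <<'E'
from h import *
from cell import env,camera,calibration
f0=np.load('f0.npy')
z=.1090; y=-.0025
env.movel(sw(-.185,y,z),velocity=.03); env.dwell(.2)
s=env.get_state();print(s['time'],s['tcp_pos'],s['force']-f0)
for x in(-.13,-.10,-.075):
    r=env.movel(sw(x,y,z),velocity=.04,stop_force=7)
    s=env.get_state();print(r,s['time'],s['tcp_pos'],s['force']-f0,s['opening'])
    if r:break
p,d=camera('top');cv2.imwrite('pics/t4raw.png',p);np.save('t4.npy',d)
cv2.imwrite('pics/t4.png',cv2.resize(p[60:260,180:380],None,fx=3,fy=3,interpolation=2))
p,d=camera('side');cv2.imwrite('pics/s4.png',cv2.resize(p[120:300,200:400],None,fx=3,fy=3,interpolation=2))
E
```

```text
10.2833 [ 0.48284305 -0.04480687  0.10890817] [ 1.28582826 -0.2444841   1.13802823]
False 11.8083 [ 0.53745927 -0.03930234  0.10901012] [0.34198116 0.88458366 0.46468381] 0.020956508515909945
False 12.7083 [ 0.56739313 -0.03635469  0.10896917] [0.45535561 0.09867523 0.35797353] 0.021092854555511232
False 13.4833 [ 0.5923731  -0.03390574  0.10896983] [0.63959157 0.52337759 1.02049759] 0.021009076753809544
```

View pics/t4.png

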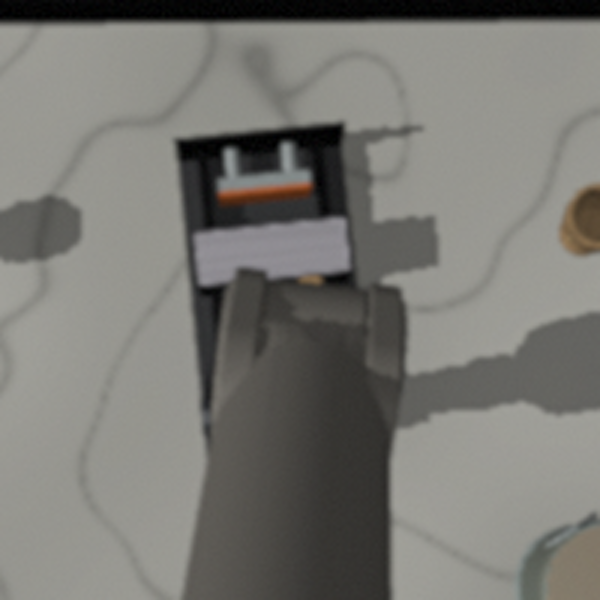

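View pics/s4.png

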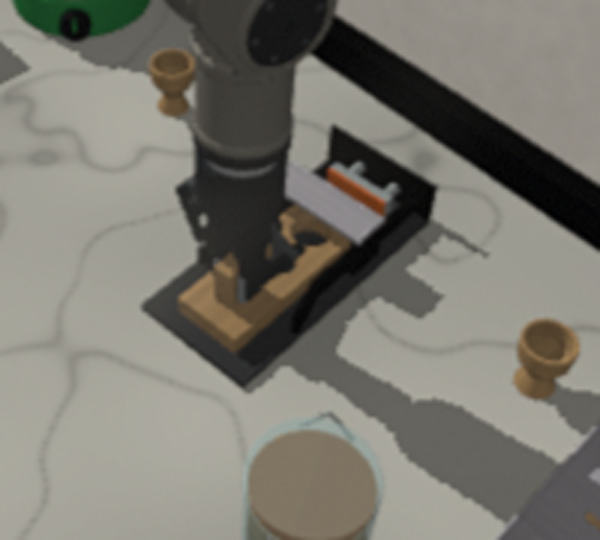

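Both views show the nose under the crossbar, between the rails and short of the stop; there's no side load. Now I'll creep forward while watching the force.

```bash
python3 - <<'E'
from h import *
from cell import env,camera,calibration
f0=np.load('f0.npy');e=np.array([np.cos(SY),np.sin(SY)])
z=.1089; y=-.0025
base=env.get_state()['force']
def rd():
    F=[]
    for _ in range(4): env.dwell(.05);F.append(env.get_state()['force'])
    return np.mean(F,0)
x=-.046
env.movel(sw(x,y,z),velocity=.03,stop_force=8);b=rd();print('base',b-f0,env.get_state()['time'])
while x<-.0299:
    x+=.002
    env.movel(sw(x,y,z),velocity=.02); F=rd()-b; s=env.get_state()
    xa=(s['tcp_pos'][:2]-SO)@e
    print(round(x,4),round(xa,4),'push %.2f'%(-F[:2]@e),'lat %.2f'%(F[1]*e[0]-F[0]*e[1]),'z %.2f'%F[2],s['tcp_pos'][2].round(4),round(s['time'],2))
    if -F[:2]@e>8.5:break
E
```

```text
base [0.88792835 0.24378827 1.09722582] 14.9
-0.044 -0.0439 push 0.32 lat 0.34 z 0.18 0.1089 15.35
-0.042 -0.0419 push 0.15 lat -0.09 z -0.09 0.1089 15.8
-0.04 -0.0399 push 0.60 lat 1.05 z -0.00 0.1089 16.25
-0.038 -0.0381 push 1.75 lat 0.36 z 1.78 0.1089 16.7
-0.036 -0.0364 push 5.31 lat 1.16 z 2.69 0.1088 17.15
-0.034 -0.0346 push 6.28 lat 0.98 z 3.28 0.1087 17.6
-0.032 -0.0331 push 8.09 lat 0.75 z 5.97 0.1087 18.05
-0.03 -0.0317 push 10.09 lat 1.29 z 7.11 0.1087 18.5
```

```bash
python3 - <<'E'
from h import *
from cell import env,camera,calibration
e=np.array([np.cos(SY),np.sin(SY)])
env.movel(sw(-.029,-.0025,.1089),velocity=.01)
env.dwell(.3)
F=[]
for _ in range(6): env.dwell(.05);F.append(env.get_state()['force'])
F=np.mean(F,0)-np.load('f0.npy')-[.888,.244,1.097]
s=env.get_state();print('push',-F[:2]@e,'z',F[2],'x',(s['tcp_pos'][:2]-SO)@e,s['time'],s['opening'])
c=calibration('top')
p,d=camera('top');np.save('t5.npy',d);cv2.imwrite('pics/t5raw.png',p)
cv2.imwrite('pics/t5.png',cv2.resize(p[90:190,215:335],None,fx=5,fy=5,interpolation=2))
ps,_=camera('side');cv2.imwrite('pics/s5.png',cv2.resize(ps[150:300,200:400],None,fx=4,fy=4,interpolation=2))
cv2.imwrite('pics/s5raw.png',ps)
for n,cc in(('top0',c),('t5raw',c),('side0',calibration('side')),('s5raw',calibration('side'))):
    im=cv2.imread(f'pics/{n}.png');hsv=cv2.cvtColor(im,cv2.COLOR_BGR2HSV)
    o=cv2.inRange(hsv,(0,140,60),(13,255,255))
    a,b=(slice(100,135),slice(240,300)) if 't' ==n[0] else (slice(165,205),slice(295,345))
    k=np.zeros_like(o);k[a,b]=o[a,b];ys,xs=np.nonzero(k)
    w=plane(cc,np.c_[xs,ys],.03)[:,:2]-SO
    print(n,len(xs),'shelf x mean',(w@e).mean(),'y',(w@[-e[1],e[0]]).mean())
E
```

```text
push 12.235166414215737 z 9.147930756035349 x -0.031070462393367512 19.35 0.02108081004846808
top0 114 shelf x mean 0.10087012799047229 y -6.066226958687715e-05
t5raw 56 shelf x mean 0.11103102562087362 y -0.003559634700590255
side0 81 shelf x mean 0.10598298840970631 y 0.0009477478113376108
s5raw 70 shelf x mean 0.11515796033230659 y 0.0012141522511122788
```

View pics/t5.png

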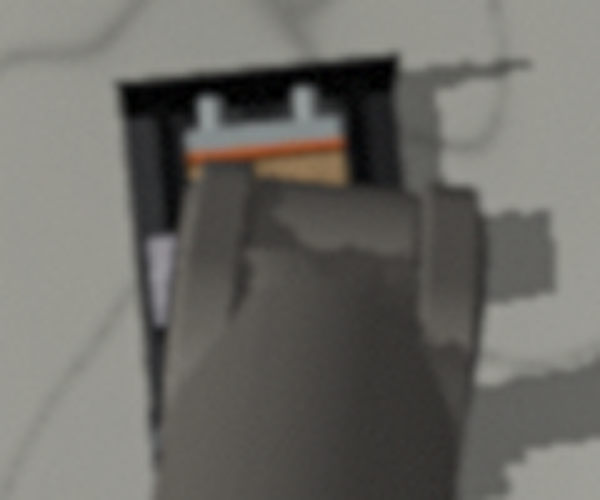

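View pics/s5.png

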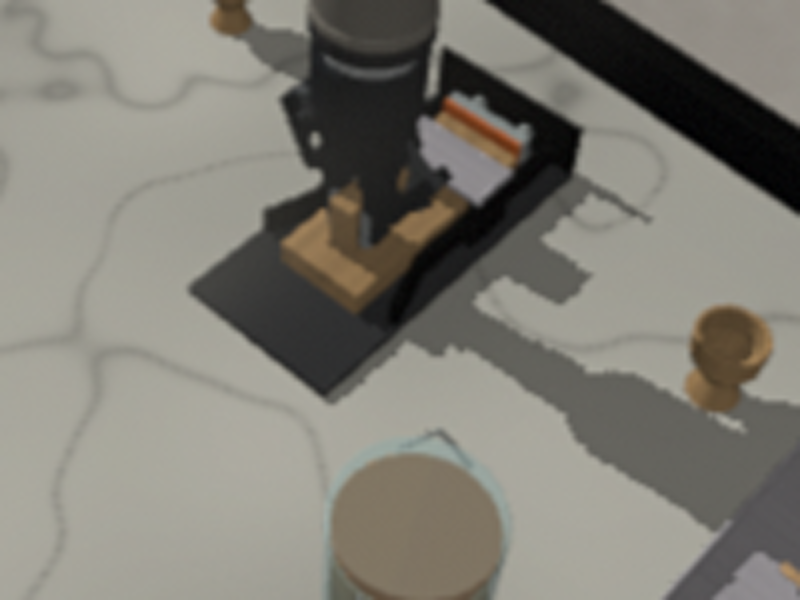

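The stop has moved back about 9–10 mm in both views. The nose is square on it and aligned edge to edge (crop x 187–348, against 185–345 for the stop). I'll hold for three seconds and more, check, and hand in.

```bash
python3 - <<'E'
from h import *
from cell import env,job,camera,calibration
e=np.array([np.cos(SY),np.sin(SY)]);o=np.load('f0.npy')+[.888,.244,1.097]
for _ in range(7):
    env.dwell(.5);s=env.get_state();F=s['force']-o
    print(round(s['time'],2),'push %.2f z %.2f'%(-F[:2]@e,F[2]),s['tcp_pos'].round(4),round(s['opening'],4))
p,d=camera('side');hsv=cv2.cvtColor(p,cv2.COLOR_BGR2HSV)
k=cv2.inRange(hsv,(0,140,60),(13,255,255));k[:165]=0;k[205:]=0;k[:,:295]=0;k[:,345:]=0
ys,xs=np.nonzero(k);print('stop x side',((plane(calibration('side'),np.c_[xs,ys],.03)[:,:2]-SO)@e).mean())
W=cloud(calibration('top'),camera('top')[1]);
job.job_done()
E
```

```text
19.95 push 12.90 z 9.44 [ 0.636  -0.0295  0.1087] 0.0209
20.45 push 12.24 z 8.20 [ 0.636  -0.0295  0.1087] 0.0206
20.95 push 11.93 z 8.54 [ 0.636  -0.0295  0.1087] 0.0211
21.45 push 12.72 z 9.06 [ 0.636  -0.0295  0.1086] 0.0211
21.95 push 11.85 z 8.88 [ 0.636  -0.0295  0.1087] 0.0209
22.45 push 11.77 z 8.70 [ 0.636  -0.0295  0.1087] 0.0211
22.95 push 12.06 z 8.54 [ 0.636  -0.0295  0.1087] 0.0209
stop x side 0.11524382260889116
the job is handed in; nothing more can be done
```

I gripped the rack by its upright block, laid it on the deck and slid it between the rails and under the crossbar. I then pressed it against the stop, held it for about 3.5 s, and handed in at about 23 s still holding it pressed. No verdict is reported, so what follows rests on my own checks.

- **Push:** the wrist push stayed steady at 11.8 to 12.9 N. I put about 2 N of that down to deck friction, but I did not measure the friction.
- **Stop travel:** the stop had moved back about 9.3 mm in the side view, so about 9 N on the stop. The top view gave about 10 mm, but the rack partly hid the orange face there, so that figure reads high.
- **Fit:** by eye, the nose is square against the stop and within about 1–2 mm of its middle. The rack was level (0.004 rad) just before I lowered it, but I did not measure its tilt once pressed.
- **First slide:** it stopped at once on the contact load from setting the rack down, so I eased the rack up about 0.7 mm and slid it again.
- **Jar and egg cups:** the gripper did not go near them, and those still visible in the later pictures looked undisturbed. I did not measure their positions at the end.

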